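Put the packer away and shut the sliding lid

TASK

The lid of the sloping packer box was left half shut. Slide it open, lay the loose blue packer flat on the pile inside, in line with the others, lowering it gently until it rests there before you let go (no dropping or ramming), and slide the lid fully shut. Leave the other things on the bench where they are.

Things in the scene. Friction and masses are not known exactly. Their poses are not given: they have to be found in the camera images.
- packer_mid (a point): centre (half-way up) of the loose packer: a blue plastic U-shaped spacer plate lying flat on the bench, 100 mm long (its x axis) x 52 mm wide (its y axis) x 12 mm thick (z), 60 g, with an 11 mm wide slot from one end; its sides are straight, so it is gripped across the 52 mm; it goes on the pile lengthwise up the slope, either end first
- bay_floor (a point): centre of the compartment's sloping floor. Axes: x up the slope, y across the box, z square out of the floor. Inside it is 107 mm long (x), 112 mm wide (y), 50 mm deep (z) up to the lid's underside; the 14 mm side boards stand up to z = 63 mm, the low end's lip too. Four corner blocks, 20 mm along x, 26 mm along y, 46 mm high, guide the packers
- lid_bar (a point): centre of the dark wooden finger bar on the lid: 60 mm long across the slope (y axis), 14 mm thick along it (x axis), 22 mm high; it stands in the middle of the flat lid, whose top is 11 mm below this point; axes as bay_floor. With the lid shut it is over the compartment's centre, 67 mm from the floor
- lid (a joint): slide of the lid along the slope, in m: 0 = fully shut against the low end's lip, 0.120 = fully open (up the slope, over the fixed deck). It stays where it is left; about 3 N of friction. The compartment is wholly clear from 0.113 on
- cap_black: black round end cap, 45 mm across, 24 mm high, loose; origin at the centre of its underside; leave alone
- tape_measure: yellow tape measure standing on edge, 82 x 33 x 69 mm, loose; origin under it; leave alone
- marker: black and blue marker pen lying on the bench, 127 mm long (its y axis), 16 mm thick, loose; origin under it; leave alone
- packer: the same packer; origin at the centre of its underside
- packer_box: the packer box: a plywood lectern-shaped box fixed to the bench, 140 mm wide, 265 mm long, 72 mm high at the low end and 202 mm at the high end; its top and compartment slope 30 degrees, rising away to the robot's right. The compartment is in the low half, a fixed deck on the high half. Origin on the bench under its middle, x level towards the high end
- bay_mouth (a point): centre of the compartment's mouth, 50 mm above bay_floor, same axes; the lid's guides narrow it to 106 mm across. Between the corner blocks are 60 mm across for the 52 mm wide packer, and along x 67 mm with 30 mm of room at each side for a finger. The fixed pile inside (coloured packers of the same outline, lengthwise along x, within 3 mm of the middle) is parallel to the floor; its top is 12 to 30 mm above the floor, different each time

How it is judged (in metres and radians):
On the way:
1. the packer lies flat in the compartment, in line with the others, released (x of packer_mid in the frame of bay_floor between -0.008 and 0.008 m and y of packer_mid in the frame of bay_floor between -0.008 and 0.008 m and z of packer_mid in the frame of bay_floor below 0.041 m and angle between the z axis of packer_mid and the z axis of bay_floor, either way round below 0.1 rad and contact force between packer and the fingers below 0.1 N and angle between the x axis of packer_mid and the x axis of bay_floor, either way round below 0.15 rad and linear speed of packer below 0.02 m/s), for 0.2 s.
At the end, for the whole second after the job is handed in: The lid is shut to within 4 mm, and under it the packer lies flat on the pile between the corner blocks (parallel to the sloping floor within about 6 degrees, lengthwise up the slope within about 9 degrees, centre within 8 mm of the compartment's middle line and middle), at rest (value of joint lid below 0.004 m and x of packer_mid in the frame of bay_floor between -0.008 and 0.008 m and y of packer_mid in the frame of bay_floor between -0.008 and 0.008 m and z of packer_mid in the frame of bay_floor below 0.041 m and angle between the z axis of packer_mid and the z axis of bay_floor, either way round below 0.1 rad and angle between the x axis of packer_mid and the x axis of bay_floor, either way round below 0.15 rad and linear speed of packer below 0.02 m/s); the robot touches nothing.
It fails at once if the packer is dropped (falls free faster than 0.3 m/s) (contact force between packer and the fingers below 0.05 N and linear speed of packer above 0.3 m/s).
It fails at once if the packer is rammed into the box or the pile (over 40 N) (contact force between packer and packer_box above 40 N).
It fails at once if the end cap, tape measure or marker is moved more than 20 mm (distance of any of cap_black, tape_measure, marker from where it was at the start of the episode above 0.02 m).
It also fails if it takes over 69 s, if anything falls off the work surface, if the arm or the gripper's body presses on something with over 40 N, if the wrist force passes 120 N, or if a joint passes its speed limit or range.

ROBOT

A 6-joint arm with a two-finger parallel gripper is mounted at the origin on a cart in front of the work surface, level with it; the furniture and walls round the work are solid. World frame = base frame: x ahead of the robot, y to its left, z up, the work surface at z = 0. Lengths are in mm, angles in rad, forces in N, time in s.
With the tool pointing down it reaches from about 300 to 775 mm from the base axis. Payload 14.6 kg.
Tool frame: the origin (TCP) lies on the mounting face of the last link; the fingertips stand 199 mm ahead of it and the grasp point (between the pads) lies 180 mm ahead of it; z points along the fingers, y is the line along which they close (so a half turn about z gives the same grasp; the last joint's range is limited). The gripper opens to 94 mm and grips with 3 to 60 N. Pads are 16 mm wide; open, the fingers measure 119 mm over their backs; the gripper's body (75 mm by 177 mm) begins 78 mm behind the grasp point.
Start: joints at [1.269, 0.3, 1.521, -0, 1.321, -0.067], TCP at [127.955, 534.9, 404.646] pointing down, gripper open.
Joint ranges: [-3.03, 3.03], [-0.79, 2.21], [0.23, 2.52], [-1.04, 4.18], [0, 3.07], [-2.55, 2.55]. Speed limits (rad/s): [2.22, 2.22, 2.57, 3.14, 3.14, 3.14].

INTERFACE

Orientations are given as [roll, pitch, yaw] about the fixed x, y, z axes, in that order (R = Rz(yaw) Ry(pitch) Rx(roll)).
In Python, from cell import manip gives the robot as it stands. The module is installed in compiled form; this text tells all that it offers.
- The arm moves only by the shell command python3 -m creep 'ROWS' [FORCE]. ROWS is a JSON object of lists of equal length, an entry for each row: "slide": the shift along the world's x, y, z in cm, a list of three; "turn": the turn about the world's z in rad; "claw": the opening, from 0 (shut) to 1 (fully open). A call has 1 to 8 rows; each row shifts and turns the commanded pose from where the row before left it; what a row does not reach is not made up. A row lasts 1/8 s, in which the tool goes at most 62.5 mm and 10.7 degrees, less where a joint would pass 70% of its speed; a pose out of reach is approached as far as the arm can. A call with a gripper value outside its range is refused whole. The fingers move at their own pace and stop on an object; FORCE is the grip in N (left out, the last holds). Time passes only in rows, so rows that do not move let the fingers close. It gives the time, the measured TCP pose, the force, the opening and the grip force at its end, in the units of the state.
- manip.read_state(): the state, without advancing time (a new reading comes with each control period).
- manip.camera(name): name is "side" or "top" or "wrist"; returns (picture, depth): 384x512x3 uint8, red, green, blue; 384x512 float32, mm along the optical axis (not along the pixel's ray), 0 where there is no reading.
- manip.calibration(name): a dict with "intrinsics" (3x3 intrinsics, pixels), "pose" (4x4, takes a point from camera to world coordinates). Camera axes: x right, y up, looking along -z (the intrinsics and any distortion apply to the point x, -y, -z); pixel columns grow to the right and rows downward; lengths in mm; the calibration is good to about 2 mm. A picture is of the moment at which its call begins: read the wrist's pose just before it. calibration takes no time and is no camera call; for the wrist camera it gives the pose at the moment of the call.
- manip.sign_off(): hands the job in; it is judged then, once.
Trained networks look in the newest picture that a camera, given by its name, has taken for a name from the list of things; names that differ only in an ending like _2 or _b are one class to them, and where a whole thing is asked for, a point or a joint stands for the part that bears it (a point fixed in the world has none). Each returns a list of dicts, best first, with "score" (0 to 1); they miss things now and then, are a little off and sometimes report something else, mostly with a low value. They report only what shows in the picture. A call takes as long as a camera call.
- manip.cut_out(query, camera): "mask" (384x512 bool, what is visible of it) and "position" ([column, row] in pixels, amid what is visible of it).
The state is a dict: "clock": time; "joints": joint angles; "qd": joint speeds; "effort": joint torques, N m; "eef_pos": TCP position; "eef_rot": TCP orientation; "wrist_force": force on the tool from outside, world axes, zero at the start; "moment": the same for the moment, N m; "finger_gap": finger opening in mm; "finger_force": force on a finger pad.
Only numpy, scipy, OpenCV 4.12 (cv2) and the standard library are available. Lean on these libraries where they do the work, as an engineer would, in place of code of your own. Each camera call takes 0.05 s, during which the arm holds its last target. There are 200 camera calls.

## Working session

There is one attempt and no reset: what is moved stays moved. The work goes in short steps, Python scripts to look and compute and a shell command to move; the robot and the scene stay as the last step left them, time stands still between calls to the robot, and variables do not carry over. Pictures are saved under pics/ and viewed, at most 10 in all, crops included, and the job is handed in when it is done.

```bash
mkdir -p pics; cat > h.py <<'E'
import numpy as np, cv2
from cell import manip
from scipy.spatial.transform import Rotation as R
def pts(cam, depth, mask):
    c=manip.calibration(cam); K=np.array(c["intrinsics"]); T=np.array(c["pose"])
    v,u=np.nonzero(mask&(depth>0)); d=depth[v,u]
    x=(u-K[0,2])/K[0,0]*d; y=(v-K[1,2])/K[1,1]*d
    P=np.c_[x,-y,-d]; return P@T[:3,:3].T+T[:3,3], u, v
E
python3 - <<'E'
from h import *
s=manip.read_state();print({k:np.round(v,3) for k,v in s.items()})
ims=[]
for cam in ["side","top"]:
    im,d=manip.camera(cam); ims.append(im); np.savez(f"{cam}0.npz",im=im,d=d)
    for q in ["packer","packer_box","lid_bar","lid","cap_black","tape_measure","marker"]:
        for r in manip.cut_out(q,cam)[:2]:
            m=r["mask"].astype(bool); P,_,_=pts(cam,d,cv2.erode(m.astype(np.uint8),np.ones((3,3)))>0)
            if len(P): print(cam,q,round(r["score"],2),np.round(r["position"]),m.sum(),np.round(np.median(P,0)),np.round(np.percentile(P,2,0)),np.round(np.percentile(P,98,0)))
    c=manip.calibration(cam);print(np.round(c["pose"],2).tolist(),[k for k in c])
cv2.imwrite("pics/a.png",cv2.resize(np.vstack(ims)[:,:,::-1],None,fx=.78,fy=.78))
E
```

```text
{'clock': np.float64(0.0), 'joints': array([ 1.269,  0.3  ,  1.522,  0.   ,  1.321, -0.067]), 'qd': array([ 0.   , -0.001,  0.002, -0.   ,  0.001, -0.001]), 'effort': array([ 1.0000e-03, -5.3181e+01, -3.5273e+01,  7.1000e-02,  2.4000e-02,
       -0.0000e+00]), 'eef_pos': array([127.928, 534.881, 404.087]), 'eef_rot': array([-3.14 , -0.   ,  2.907]), 'wrist_force': array([-0.178,  0.301, -0.017]), 'moment': array([ 0.009, -0.011,  0.024]), 'finger_force': np.float64(0.0), 'finger_gap': np.float64(93.988)}
side packer 0.94 [312. 239.] 760 [467. 356.  12.] [421. 309.   1.] [504. 392.  14.]
side packer_box 0.56 [282. 150.] 6189 [566. 150. 112.] [484.  29.  22.] [660. 250. 188.]
side lid_bar 0.88 [275. 153.] 1636 [588. 167. 118.] [537. 106.  87.] [640. 209. 144.]
side lid 0.6 [273. 149.] 1608 [587. 167. 118.] [538. 106.  87.] [640. 210. 144.]
side cap_black 0.55 [258. 228.] 330 [582. 359.  20.] [564. 332.   7.] [601. 369.  25.]
side tape_measure 0.57 [224. 209.] 528 [682. 337.  50.] [662. 313.  16.] [713. 351.  68.]
side tape_measure 0.5 [311. 237.] 779 [467. 355.  12.] [421. 308.   1.] [
[... 246 characters left out ...]
 [246. 234.] 706 [475. 355.  12.] [425. 309.   7.] [505. 387.  16.]
top packer_box 0.56 [351. 186.] 8295 [576. 117. 140.] [491.  11.  48.] [660. 241. 193.]
top lid_bar 0.86 [331. 182.] 2476 [588. 156. 123.] [537. 104.  87.] [641. 210. 145.]
top lid 0.8 [331. 179.] 2470 [588. 155. 123.] [536. 104.  88.] [641. 210. 145.]
top lid 0.42 [257. 143.] 481 [689. 317.  60.] [663. 286.   5.] [723. 344.  69.]
top cap_black 0.58 [241. 189.] 271 [583. 348.  21.] [566. 331.  14.] [602. 365.  26.]
top marker 0.87 [177. 198.] 329 [562. 513.  15.] [552. 454.  10.] [571. 569.  19.]
[[-0.02, 1.0, -0.09, 494.39], [-1.0, -0.02, 0.01, 327.4], [0.01, 0.09, 1.0, 1089.37], [0.0, 0.0, 0.0, 1.0]] ['intrinsics', 'pose']
```

View pics/a.png

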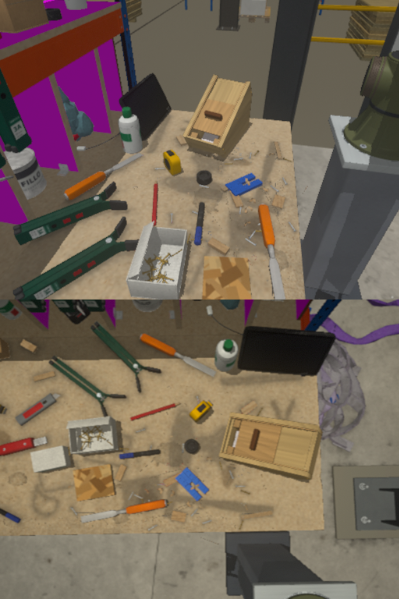

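The side and top views show the box at right with a dark bar on its lid and the blue packer in front of it. Next I measure the poses.

```bash
python3 - <<'E'
from h import *
im,d=manip.camera("top")
def best(q): return manip.cut_out(q,"top")[0]["mask"].astype(bool)
lid=best("lid"); P,u,v=pts("top",d,cv2.erode(lid.astype(np.uint8),np.ones((3,3)))>0)
g=im[v,u].astype(int).sum(1); print(np.percentile(g,[2,10,30,50,90]))
dark=g<0.6*np.median(g)
Q=P[~dark]; 
for _ in range(4):
    c=Q.mean(0); n=np.linalg.svd(Q-c)[2][2]; n*=np.sign(n[2]); r=(Q-c)@n; Q=Q[abs(r)<4]
print("lid n",n.round(3),"tilt",np.degrees(np.arccos(n[2])),"yaw uphill",np.degrees(np.arctan2(-n[1],-n[0])))
h=(P-c)@n; B=P[h>12]; print("bar pts",len(B),B.mean(0),h[h>12].mean())
if len(B)>5:
    rr=cv2.minAreaRect(B[:,:2].astype(np.float32)); print("bar rect",rr)
for q in ["packer_box","lid"]:
    m=best(q); P2,_,_=pts("top",d,m); P2=P2[abs((P2-c)@n)<(12 if q=="packer_box" else 4)]
    print(q,cv2.minAreaRect(P2[:,:2].astype(np.float32)))
P3,_,_=pts("top",d,best("packer")); P3=P3[(P3[:,2]>5)]
print("packer",cv2.minAreaRect(P3[:,:2].astype(np.float32)),cv2.boxPoints(cv2.minAreaRect(P3[:,:2].astype(np.float32))).round())
E
```

```text
[162. 274. 365. 375. 392.]
lid n [0.138 0.479 0.867] tilt 29.898424590547435 yaw uphill -106.12808422833768
bar pts 189 [590.8191062  167.83962289 133.76478563] 20.639170489763885
bar rect ((590.8985595703125, 167.16796875), (16.517536163330078, 58.78398513793945), 74.46211242675781)
packer_box ((581.8859252929688, 132.5074920654297), (236.1659698486328, 141.0907440185547), 73.9950942993164)
lid ((588.8843994140625, 156.169921875), (108.7904281616211, 105.9080581665039), 74.11012268066406)
packer ((465.41693115234375, 347.2080078125), (98.6122817993164, 51.834861755371094), 44.038394927978516) [[412. 332.]
 [448. 294.]
 [519. 363.]
 [483. 400.]]
```

```bash
python3 -m creep '{"slide":[[4,-3.2,0],[4,-3.2,0],[4,-3.2,0],[4,-3.2,0],[4,-3.2,0],[4,-3.2,0],[4,-3.2,0],[4,-3.2,0]],"turn":[-0.18,-0.18,-0.18,-0.18,-0.18,-0.18,-0.18,-0.18],"claw":[0.8,0.8,0.8,0.8,0.8,0.8,0.8,0.8]}' 20
python3 -m creep '{"slide":[[4,-3.2,0],[4,-3.2,0],[4,-3.2,0],[2,-2,0],[0,0,0]],"turn":[-0.17,0,0,0,0],"claw":[0.8,0.8,0.8,0.8,0.8]}' 20
python3 - <<'E'
from h import *
s=manip.read_state();print(s["clock"],s["eef_pos"],s["eef_rot"],s["joints"])
im,d=manip.camera("wrist"); cv2.imwrite("pics/b.png",im[:,:,::-1])
T=manip.calibration("wrist")["pose"]
for q in ["lid_bar","lid"]:
  for r in manip.cut_out(q,"wrist")[:1]:
    P,u,v=pts("wrist",d,r["mask"].astype(bool)); print(q,r["score"],r["position"],len(P))
    n=np.array([.138,.479,.867]); n/=np.linalg.norm(n)
    h=P@n; b=np.percentile(h,30); B=P[(h-b>12)&(h-b<30)]
    print(b,len(B)); 
    if len(B)>5: print(B.mean(0),cv2.minAreaRect(B[:,:2].astype(np.float32)))
E
```

```text
clock: 2.05
eef_pos: [449.1, 277.6, 404.8]
eef_rot: [3.141, -0.0, 1.461]
wrist_force: [0.6, 0.9, 0.3]
finger_gap: 75.0
finger_force: 0.0
clock: 2.68
eef_pos: [588.8, 161.6, 404.1]
eef_rot: [-3.141, 0.0, 1.295]
wrist_force: [-0.8, 0.5, 0.1]
finger_gap: 75.3
finger_force: 0.0
2.675 [588.81879923 161.59820898 404.06368752] [-3.14103970e+00  3.80991256e-04  1.29454084e+00] [ 2.07881390e-01  4.36706161e-01  1.33664844e+00 -8.14940024e-05
  1.36890479e+00  4.84153345e-01]
lid_bar 0.59 [257.8, 204.4] 13153
257.7320529599109 1067
[590.55748957 169.98691503 133.80585414] ((590.4146118164062, 168.7751007080078), (16.314132690429688, 59.15194320678711), 74.26665496826172)
lid 0.67 [258.5, 203.0] 13307
258.0583199164851 1067
[590.40398145 170.35307438 134.00561354] ((590.2630004882812, 169.14122009277344), (16.313764572143555, 59.152496337890625), 74.30786895751953)
```

View pics/b.png

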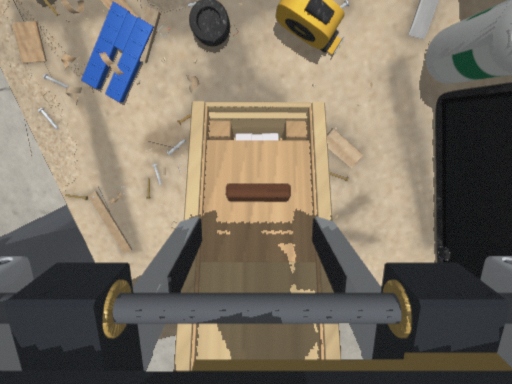

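Bar at pixel (258,192), square to the fingers, with the packer pile partly visible below the lid edge. I descend and grip the bar.

```bash
python3 -m creep '{"slide":[[0,0.3,-2],[0,0,-2],[0,0,-2],[0,0,-1.2],[0,0,-1],[0,0,0],[0,0,0],[0,0,0]],"turn":[0,0,0,0,0,0,0,0],"claw":[0.8,0.8,0.8,0.8,0.8,0.5,0.5,0.5]}' 20
python3 -m creep '{"slide":[[0,0,0],[0,0,0]],"turn":[0,0],"claw":[0.5,0.5]}' 20
```

```text
clock: 3.82
eef_pos: [589.2, 164.8, 323.2]
eef_rot: [3.136, -0.0, 1.296]
wrist_force: [19.9, -6.6, -9.5]
finger_gap: 59.7
finger_force: 20.0
clock: 4.08
eef_pos: [589.2, 164.7, 323.2]
eef_rot: [3.136, -0.0, 1.296]
wrist_force: [21.2, -7.6, -10.6]
finger_gap: 60.1
finger_force: 20.0
```

```bash
python3 -m creep '{"slide":[[0.1,0,0],[-0.24,-0.83,0.5],[-0.24,-0.83,0.5],[-0.24,-0.83,0.5],[-0.24,-0.83,0.5],[0,0,0]],"turn":[0,0,0,0,0,0],"claw":[0.5,0.5,0.5,0.5,0.5,0.5]}' 20
```

```text
clock: 4.82
eef_pos: [580.0, 131.2, 343.5]
eef_rot: [3.137, 0.001, 1.295]
wrist_force: [10.7, -9.2, -6.0]
finger_gap: 59.8
finger_force: 20.0
```

```bash
python3 - <<'E'
from h import *
im,d=manip.camera("top"); cv2.imwrite("pics/c.png",cv2.resize(im[120:260,260:440,::-1],None,fx=4,fy=4,interpolation=cv2.INTER_CUBIC))
E
```

```text
(no output)
```

View pics/c.png

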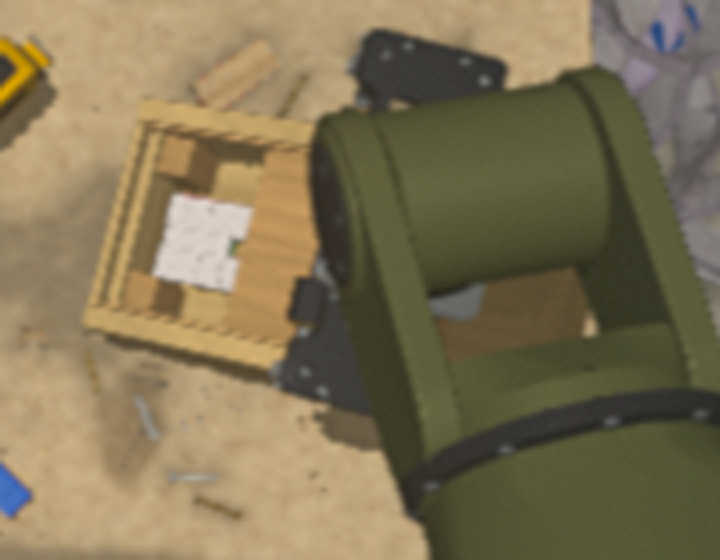

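Lid now opened to about 72 mm (its edge at crop column 258, lip at 160); the top of the pile is white. I continue.

```bash
python3 -m creep '{"slide":[[-0.24,-0.83,0.5],[-0.24,-0.83,0.5],[-0.24,-0.83,0.5],[-0.1,-0.42,0.25],[0,0,0]],"turn":[0,0,0,0,0],"claw":[0.5,0.5,0.5,0.5,0.5]}' 20;  python3 -m creep '{"slide":[[-0.12,-0.42,0.25],[-0.12,-0.42,0.25],[0,0,0]],"turn":[0,0,0],"claw":[0.5,0.5,0.5]}' 20
```

```text
clock: 5.5
eef_pos: [571.8, 102.3, 360.8]
eef_rot: [3.137, 0.001, 1.295]
wrist_force: [10.6, -9.5, -6.5]
finger_gap: 59.8
finger_force: 20.0
clock: 5.88
eef_pos: [569.4, 94.3, 365.6]
eef_rot: [3.137, 0.0, 1.296]
wrist_force: [13.0, -6.2, -8.9]
finger_gap: 60.0
finger_force: 20.0
```

```bash
python3 -m creep '{"slide":[[-0.05,-0.2,0.13],[-0.05,-0.2,0.12],[0,0,0]],"turn":[0,0,0],"claw":[0.5,0.5,0.5]}' 20;  python3 -m creep '{"slide":[[-0.05,-0.2,0.13],[-0.05,-0.2,0.12],[0,0,0]],"turn":[0,0,0],"claw":[0.5,0.5,0.5]}' 20
```

```text
clock: 6.25
eef_pos: [568.7, 91.5, 366.6]
eef_rot: [3.138, -0.002, 1.297]
wrist_force: [23.1, 5.4, -24.5]
finger_gap: 59.7
finger_force: 20.0
clock: 6.62
eef_pos: [567.6, 87.4, 368.8]
eef_rot: [3.139, -0.002, 1.297]
wrist_force: [23.9, 4.7, -25.3]
finger_gap: 59.5
finger_force: 20.0
```

```bash
python3 -m creep '{"slide":[[0,0,0],[0,0,0],[0,0,3],[0,0,4],[0.5,2,1],[0.5,2,0],[0.5,2,0],[0,0,0]],"turn":[0,0,0,0,0,0,0,0],"claw":[0.8,0.8,0.8,0.8,0.8,0.8,0.8,0.8]}' 20
python3 - <<'E'
from h import *
s=manip.read_state();print(s["clock"],s["eef_pos"],s["eef_rot"])
im,d=manip.camera("wrist"); cv2.imwrite("pics/d.png",im[:,:,::-1]); T=manip.calibration("wrist")["pose"]; np.savez("d.npz",im=im,d=d)
P,u,v=pts("wrist",d,np.ones(d.shape,bool)); X=np.full(d.shape+(3,),np.nan); X[v,u]=P; np.save("dX.npy",X)
for q in ["packer","packer_box","lid_bar"]:
  for r in manip.cut_out(q,"wrist")[:2]:
    m=r["mask"].astype(bool); print(q,r["score"],r["position"],m.sum()); np.save("m_%s_%d.npy"%(q,int(r["score"]*100)),m)
    Q=X[m&~np.isnan(X[...,0])]
    if q=="packer": 
        Q=Q[(Q[:,2]>5)&(Q[:,2]<20)]; 
        if len(Q)>9: print(cv2.minAreaRect(Q[:,:2].astype(np.float32)),np.median(Q,0))
E
```

```text
clock: 7.62
eef_pos: [581.9, 148.6, 449.1]
eef_rot: [-3.14, 0.001, 1.299]
wrist_force: [-0.2, -0.0, -0.6]
finger_gap: 75.3
finger_force: 0.0
7.625 [581.92500049 148.62010224 449.0514967 ] [-3.14006960e+00  6.73806697e-04  1.29867458e+00]
packer 0.83 [138.2, 46.2] 3103
((465.4833984375, 346.7611083984375), (101.82018280029297, 55.949398040771484), 44.43382263183594) [471.23198307 350.87377444  11.539016  ]
packer_box 0.65 [258.2, 193.7] 25483
lid_bar 0.66 [259.1, 246.3] 9857
```

View pics/d.png

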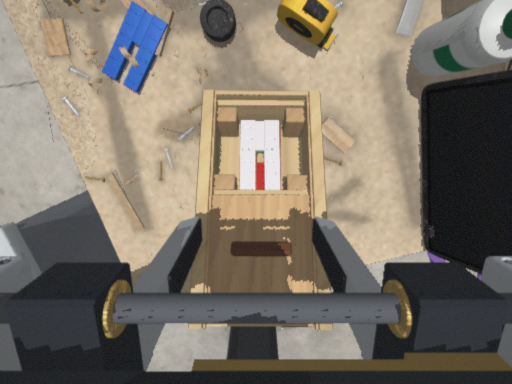

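Compartment open: white pile at cols 240–280, rows 120–190, with corner blocks around it; packer at (138,46). I fit the bay frame.

```bash
python3 - <<'E'
from h import *
X=np.load("dX.npy"); im=np.load("d.npz")["im"].astype(int)
def plane(P,t=2.5):
    for _ in range(5):
        c=P.mean(0); n=np.linalg.svd(P-c,full_matrices=False)[2][2]; n*=np.sign(n[2]); P=P[abs((P-c)@n)<t]
    return c,n
white=(im.min(2)>170); white[:110]=0; white[200:]=0; white[:,:230]=0; white[:,290:]=0
W=X[white]; W=W[~np.isnan(W[:,0])]; c,n=plane(W); print("pile n",n.round(3),np.degrees(np.arccos(n[2])),len(W))
# frame: yaw uphill -105.8
for yaw in [np.radians(-105.8)]:
    a=np.radians(30); e=np.array([np.cos(a)*np.cos(yaw),np.cos(a)*np.sin(yaw),np.sin(a)])
    n=np.array([-np.sin(a)*np.cos(yaw),-np.sin(a)*np.sin(yaw),np.cos(a)]); b=np.cross(n,e)
F=np.c_[e,b,n]
S=W@F; print("pile e,b,n ranges",np.percentile(S,[1,50,99],0).round(1)); r=cv2.minAreaRect(S[:,:2].astype(np.float32));print(r)
# everything in box in frame
reg=np.zeros(im.shape[:2],bool); reg[85:330,195:330]=1
Q=X[reg]; Q=Q[~np.isnan(Q[:,0])]; A=Q@F
zp=np.median(S[:,2]); ep,bp=r[0]
print("pile centre world",F@np.array([ep,bp,zp]))
h,ed=np.histogram(A[:,2]-zp,bins=np.arange(-40,80,4)); print([(int(x),int(k)) for x,k in zip(ed,h)])
# boards: tops ; inner edges from band above
m=(abs(A[:,0]-ep)<30)
for lo,hi in [(0,80)]:
    k=m&(A[:,2]-zp>20)&(A[:,2]-zp<60); print("boards b-bp hist",[(int(x),int(y)) for x,y in zip(*np.histogram(A[k,1]-bp,bins=np.arange(-80,80,4))[::-1]) if y])
# e profile along middle
k=abs(A[:,1]-bp)<20
for x in range(-70,160,5):
    kk=k&(abs(A[:,0]-ep-x)<2.5)
    if kk.any(): print(x,np.median(A[kk,2]-zp).round(1),end="; ")
print()
k=(abs(abs(A[:,1]-bp)-40)<6)
for x in range(-70,70,4):
    kk=k&(abs(A[:,0]-ep-x)<2)
    if kk.any(): print(x,np.median(A[kk,2]-zp).round(1),end="; ")
d=A[(abs(A[:,1]-bp)<25)&(A[:,0]-ep>100)&(A[:,0]-ep<140)]; top=np.percentile(d[:,2],95); t=d[d[:,2]>top-4]; print("\nbar",(t.mean(0)-[ep,bp,zp]).round(1),np.ptp(t,axis=0).round(1))
E
```

```text
pile n [0.138 0.482 0.865] 30.098714627103053 2378
pile e,b,n ranges [[-298.3  497.3  213.9]
 [-255.4  521.9  215.8]
 [-203.5  547.5  217.7]]
((-246.2103271484375, 522.8092651367188), (106.84713745117188, 50.96196365356445), 0.9843471050262451)
pile centre world [590.49599897 166.65406571  63.80656917]
[(-40, 34), (-36, 80), (-32, 130), (-28, 120), (-24, 98), (-20, 523), (-16, 1646), (-12, 937), (-8, 152), (-4, 1418), (0, 1396), (4, 154), (8, 205), (12, 193), (16, 212), (20, 216), (24, 187), (28, 1409), (32, 1366), (36, 4409), (40, 4952), (44, 4824), (48, 1203), (52, 0), (56, 95), (60, 793), (64, 1), (68, 0), (72, 0)]
boards b-bp hist [(-72, 48), (-68, 171), (-64, 171), (-60, 180), (-56, 217), (-52, 2), (52, 132), (56, 231), (60, 170), (64, 176), (68, 113)]
-70 45.0; -65 47.5; -60 39.3; -55 18.6; -50 0.1; -45 -0.1; -40 0.1; -35 -0.2; -30 0.2; -25 0.0; -20 0.0; -15 -0.1; -10 -0.5; -5 -0.5; 0 -0.3; 5 -0.2; 10 -0.2; 15 -0.4; 20 -0.2; 25 -0.2; 30 -0.5; 35 -0.3; 40 -0.1; 45 -0.2; 55 34.4; 60 39.7; 65 40.1; 70 39.9; 75 40.1; 80 40.0; 85 40.1; 90 40.1; 95 40.0; 100 40.2; 105 39.9; 110 40.4; 115 61.9; 120 62.0; 125 59.8; 130 40.2; 135 40.0; 140 260.7; 145 262.8; 150 261.3; 155 40.0; 
-66 47.5; -62 42.5; -58 34.4; -54 31.0; -50 30.3; -46 30.5; -42 30.5; -38 30.4; -34 7.8; -30 -15.5; -26 -15.5; -22 -15.5; -18 -15.7; -14 -15.2; -10 -15.5; -6 -15.4; -2 -15.7; 2 -15.5; 6 -15.2; 10 -15.6; 14 -15.4; 18 -15.5; 22 -16.4; 34 30.4; 38 30.5; 42 30.7; 46 30.6; 50 30.7; 54 34.6; 58 35.4; 62 40.0; 66 39.9; 
bar [118.6  -0.2  61.6] [13.7 49.8  5.3]
```

```bash
python3 -m creep '{"slide":[[-2.33,3.97,0],[-2.33,3.97,0],[-2.33,3.97,0],[-2.33,3.97,-3],[-2.33,3.95,-4],[0,0,-6],[0,0,-4],[0,0,0]],"turn":[-0.132,-0.132,-0.132,-0.132,0,0,0,0],"claw":[0.8,0.8,0.8,0.8,0.8,0.8,0.8,0.8]}' 6
python3 -m creep '{"slide":[[0,0,-3],[0,0,-2],[0,0,-1.5],[0,0,-0.7],[0,0,0]],"turn":[0,0,0,0,0],"claw":[0.8,0.8,0.8,0.8,0.8]}' 6
```

```text
clock: 8.82
eef_pos: [465.1, 344.9, 277.9]
eef_rot: [-3.141, 0.005, 0.768]
wrist_force: [0.1, 0.3, 0.2]
finger_gap: 75.0
finger_force: 0.0
clock: 9.45
eef_pos: [465.5, 345.5, 208.6]
eef_rot: [3.142, -0.0, 0.769]
wrist_force: [0.8, -0.6, 0.8]
finger_gap: 75.1
finger_force: 0.0
```

```bash
python3 -m creep '{"slide":[[0,0.1,-0.4],[0,0,-0.3],[0,0,0],[0,0,0],[0,0,0],[0,0,0]],"turn":[0,0,0,0,0,0],"claw":[0.8,0.8,0.8,0.5,0.4,0.4]}' 6
python3 -m creep '{"slide":[[0,0,0],[0,0,1],[0,0,3],[0,0,4],[0,0,2],[0,0,0]],"turn":[0,0,0,0,0,0],"claw":[0.4,0.4,0.4,0.4,0.4,0.4]}' 6
python3 - <<'E'
from h import *
s=manip.read_state();print(s["eef_pos"],s["eef_rot"])
im,d=manip.camera("wrist"); cv2.imwrite("pics/e.png",im[:,:,::-1])
for r in manip.cut_out("packer","wrist")[:1]:
    P,_,_=pts("wrist",d,r["mask"].astype(bool)); z=np.median(P[:,2]); P=P[abs(P[:,2]-z)<8]
    print(r["score"],z,np.percentile(P,[1,99],0).round(1),cv2.minAreaRect(P[:,:2].astype(np.float32)))
    c=P.mean(0);print(np.linalg.svd(P-c,full_matrices=False)[2][2])
E
```

```text
clock: 10.2
eef_pos: [465.3, 346.5, 201.2]
eef_rot: [3.142, -0.0, 0.769]
wrist_force: [-1.1, -0.4, 1.6]
finger_gap: 51.8
finger_force: 6.0
clock: 10.95
eef_pos: [465.3, 346.5, 303.0]
eef_rot: [3.141, -0.003, 0.769]
wrist_force: [0.3, 0.6, -0.7]
finger_gap: 52.1
finger_force: 6.0
[465.34019573 346.54649037 303.01434912] [ 3.14096664 -0.00323027  0.76879881]
0.56 110.78790341724647 [[424.5 306.6 107.1]
 [513.4 394.  112.2]] ((468.177001953125, 349.19476318359375), (92.5287094116211, 52.52437210083008), 43.512081146240234)
[0.00385666 0.00186719 0.99999082]
```

View pics/e.png

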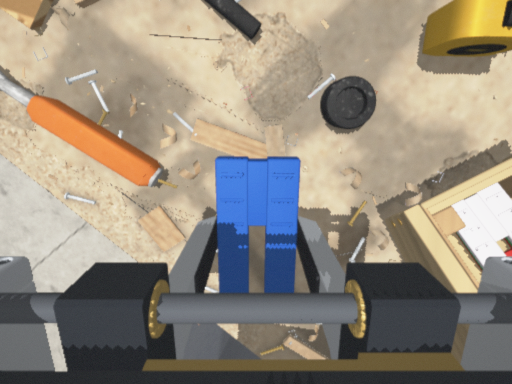

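Packer held level and centred, its far end at row 157. Off to above the bay.

```bash
python3 -m creep '{"slide":[[1,-0.8,1.6],[2.6,-2.2,1.5],[2.6,-2.3,1.3],[2.6,-2.3,1.2],[2.6,-2.3,0],[1.7,-1.5,0],[1,-0.85,0],[0,0,0]],"turn":[0.06,0.1,0.1,0.1,0.1,0.067,0,0],"claw":[0.4,0.4,0.4,0.4,0.4,0.4,0.4,0.4]}' 6
python3 - <<'E'
from h import *
s=manip.read_state();print(s["eef_pos"],s["eef_rot"])
im,d=manip.camera("wrist"); cv2.imwrite("pics/f.png",im[:,:,::-1])
for r in manip.cut_out("packer","wrist")[:3]:
    P,_,_=pts("wrist",d,r["mask"].astype(bool)); z=np.median(P[:,2]); P=P[abs(P[:,2]-z)<8]
    print(r["score"],r["position"],z,cv2.minAreaRect(P[:,:2].astype(np.float32)))
E
```

```text
clock: 12.05
eef_pos: [606.5, 223.8, 356.2]
eef_rot: [-3.14, 0.001, 1.294]
wrist_force: [0.8, 0.2, -0.6]
finger_gap: 51.8
finger_force: 6.0
[606.46608629 223.76762216 356.17890488] [-3.14041633e+00  7.25139433e-04  1.29359112e+00]
0.77 [258.0, 217.2] 166.91919203906053 ((606.434814453125, 228.33111572265625), (93.5752182006836, 53.5914192199707), 73.94074249267578)
```

View pics/f.png

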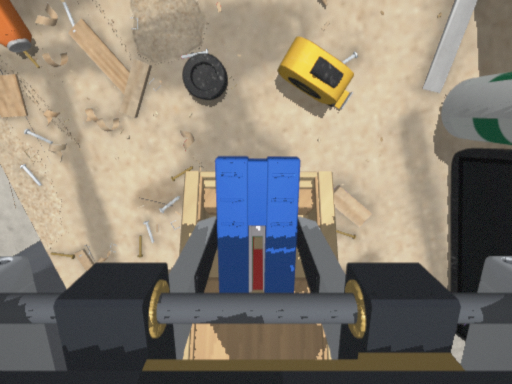

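```bash
python3 -m creep '{"slide":[[-0.2,-0.6,-1],[-0.3,-1.1,-2],[-0.3,-1.1,-2],[-0.2,-0.7,-1.2],[-0.1,-0.3,-0.5],[0,0,0]],"turn":[0,0,0,0,0,0],"claw":[0.4,0.4,0.4,0.4,0.4,0.4]}' 5
python3 -m creep '{"slide":[[-0.04,-0.14,-0.25],[-0.04,-0.14,-0.25],[-0.04,-0.14,-0.25],[0,0,0]],"turn":[0,0,0,0],"claw":[0.4,0.4,0.4,0.4]}' 4
```

```text
clock: 12.9
eef_pos: [595.3, 186.1, 290.3]
eef_rot: [3.141, -0.0, 1.296]
wrist_force: [0.0, 0.3, -1.2]
finger_gap: 51.9
finger_force: 5.0
clock: 13.4
eef_pos: [594.1, 181.8, 282.5]
eef_rot: [-3.141, 0.0, 1.296]
wrist_force: [0.8, 1.1, -1.2]
finger_gap: 52.0
finger_force: 4.0
```

```bash
python3 -m creep '{"slide":[[-0.04,-0.14,-0.25],[-0.04,-0.14,-0.25],[-0.04,-0.14,-0.25],[0,0,0]],"turn":[0,0,0,0],"claw":[0.4,0.4,0.4,0.4]}' 4
python3 -m creep '{"slide":[[-0.04,-0.14,-0.25],[-0.04,-0.14,-0.25],[-0.04,-0.14,-0.25],[0,0,0]],"turn":[0,0,0,0],"claw":[0.4,0.4,0.4,0.4]}' 4
python3 - <<'E'
from h import *
s=manip.read_state();print(s["eef_pos"],s["eef_rot"])
im,d=manip.camera("wrist"); cv2.imwrite("pics/g.png",im[:,:,::-1])
for r in manip.cut_out("packer","wrist")[:1]:
    P,_,_=pts("wrist",d,cv2.erode(r["mask"].astype(np.uint8),np.ones((5,5)))>0); z=np.median(P[:,2]); P=P[abs(P[:,2]-z)<40]
    for _ in range(4):
        c=P.mean(0); n=np.linalg.svd(P-c,full_matrices=False)[2][2]; n*=np.sign(n[2]); P=P[abs((P-c)@n)<3]
    print(r["score"],c,n,len(P))
E
```

```text
clock: 13.9
eef_pos: [592.8, 177.4, 274.8]
eef_rot: [-3.141, 0.0, 1.296]
wrist_force: [-0.2, -0.2, 0.1]
finger_gap: 52.0
finger_force: 4.0
clock: 14.4
eef_pos: [591.6, 173.3, 267.4]
eef_rot: [-3.141, 0.0, 1.296]
wrist_force: [0.4, -0.4, 1.4]
finger_gap: 52.1
finger_force: 4.0
[591.6040544  173.25795819 267.3578071 ] [-3.14115614e+00  3.22918804e-04  1.29569702e+00]
```

View pics/g.png

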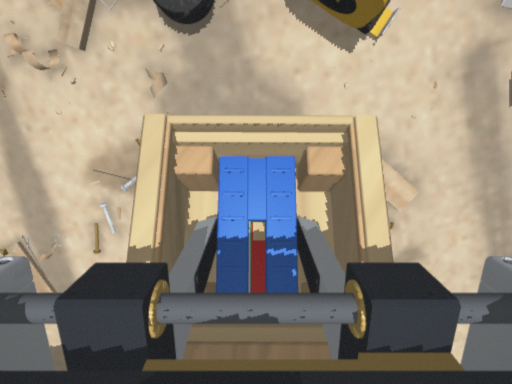

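The packer sits between the blocks with its low end at row 157. I lower the last millimetres and then check its tilt by colour.

```bash
python3 -m creep '{"slide":[[-0.03,-0.1,-0.17],[-0.03,-0.1,-0.17],[0,0,0]],"turn":[0,0,0],"claw":[0.4,0.4,0.4]}' 4
cat > fit.py <<'E'
from h import *
s=manip.read_state();print(s["eef_pos"],s["wrist_force"])
im,d=manip.camera("wrist"); i=im.astype(int)
m=(i[...,2]>i[...,0]+60)&(i[...,2]>i[...,1]+30); m[:140]=0;m[300:]=0;m[:,:200]=0;m[:,315:]=0
P,u,v=pts("wrist",d,cv2.erode(m.astype(np.uint8),np.ones((3,3)))>0)
for _ in range(5):
    c=P.mean(0); n=np.linalg.svd(P-c,full_matrices=False)[2][2]; n*=np.sign(n[2]); P=P[abs((P-c)@n)<2.5]
print("n",n.round(3),"tilt",np.degrees(np.arccos(n[2])),len(P))
y=np.radians(-105.8);a=np.radians(30)
e=np.array([np.cos(a)*np.cos(y),np.cos(a)*np.sin(y),.5]);N=np.array([-.5*np.cos(y),-.5*np.sin(y),np.cos(a)]);b=np.cross(N,e)
S=P@np.c_[e,b,N]-[-247.9,522.4,200.0]
print("e,b,n",np.percentile(S,[1,50,99],0).round(1)); print("rect",cv2.minAreaRect(S[:,:2].astype(np.float32)))
E
python3 fit.py
```

```text
clock: 14.88
eef_pos: [591.1, 171.3, 264.2]
eef_rot: [3.141, -0.0, 1.296]
wrist_force: [1.5, 0.2, 0.0]
finger_gap: 52.6
finger_force: 4.0
[591.13042447 171.27370506 264.23199123] [1.53772114 0.18291208 0.04483142]
n [0.138 0.477 0.868] tilt 29.76843975541113 8566
e,b,n [[-48.4 -24.6  26.9]
 [ -8.7  -0.7  28.5]
 [ 35.8  24.1  30. ]]
rect ((-6.549888610839844, -0.34801673889160156), (50.269893646240234, 86.0453109741211), 89.93439483642578)
```

```bash
python3 -m creep '{"slide":[[-0.01,-0.04,-0.07],[0,0,0],[0,0,0]],"turn":[0,0,0],"claw":[0.4,0.4,0.4]}' 3
python3 -m creep '{"slide":[[0,0,0],[0,0,0],[0,0,0],[0,0,0]],"turn":[0,0,0,0],"claw":[0.58,0.62,0.66,0.68]}' 3
python3 fit.py
```

```text
clock: 15.3
eef_pos: [591.0, 171.1, 263.8]
eef_rot: [3.141, -0.0, 1.296]
wrist_force: [2.4, 1.3, 3.9]
finger_gap: 51.8
finger_force: 3.0
clock: 15.8
eef_pos: [590.9, 171.0, 263.4]
eef_rot: [-3.141, 0.0, 1.296]
wrist_force: [0.2, -0.6, 0.8]
finger_gap: 63.7
finger_force: 0.0
[590.93183483 170.96884147 263.41906165] [ 0.17050501 -0.59953273  0.78354228]
n [0.139 0.48  0.866] tilt 30.007388791308856 8565
e,b,n [[-48.3 -24.5  26.6]
 [ -8.8  -0.2  28.1]
 [ 35.7  24.2  29.7]]
rect ((-6.693058013916016, -0.21077537536621094), (86.13947296142578, 49.8763542175293), 0.10859416425228119)
```

Packer rests flat (30.0°, centred, n as expected) and released. I retreat along the normal, then grip the bar.

```bash
python3 -m creep '{"slide":[[0.05,0.2,0.4],[0.15,0.5,0.9],[0.3,1.1,2],[0.4,1.4,2.5],[0.4,1.4,2.5],[0,0,4],[0,0,4],[0,0,0]],"turn":[0,0,0,0,0,0,0,0],"claw":[0.68,0.68,0.68,0.68,0.8,0.8,0.8,0.8]}' 20
python3 -m creep '{"slide":[[-0.6,-2,0],[-0.8,-3.2,0],[-0.8,-3.2,0],[-0.8,-3.2,0],[-0.4,-0.8,0],[0,0,0]],"turn":[0,0,0,0,0,0],"claw":[0.8,0.8,0.8,0.8,0.8,0.8]}' 20
```

```text
clock: 16.85
eef_pos: [603.7, 217.3, 430.8]
eef_rot: [3.136, -0.003, 1.296]
wrist_force: [-0.1, 1.2, -0.4]
finger_gap: 75.3
finger_force: 0.0
clock: 17.6
eef_pos: [569.9, 93.2, 426.5]
eef_rot: [-3.141, -0.0, 1.295]
wrist_force: [0.2, 0.3, 0.0]
finger_gap: 75.4
finger_force: 0.0
```

```bash
python3 - <<'E'
from h import *
s=manip.read_state();print(s["eef_pos"])
im,d=manip.camera("top"); cv2.imwrite("pics/h.png",cv2.resize(im[120:260,260:440,::-1],None,fx=3,fy=3,interpolation=cv2.INTER_CUBIC))
E
```

```text
[569.9124349   93.2026675  426.46435016]
```

View pics/h.png

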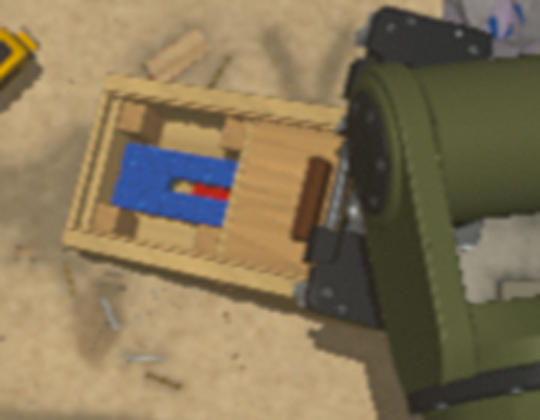

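The packer lies in line on the pile (crop 115–238, 145–225) and the bar is just ahead of the fingers. Now I grip it and close the lid.

```bash
python3 -m creep '{"slide":[[0,0,-2],[0,0,-2],[0,0,-1.3],[0,0,-0.7],[0,0,0],[0,0,0],[0,0,0]],"turn":[0,0,0,0,0,0,0],"claw":[0.8,0.8,0.8,0.8,0.6,0.5,0.5]}' 20
python3 -m creep '{"slide":[[0.12,0.42,-0.25],[0.24,0.83,-0.5],[0.24,0.83,-0.5],[0.24,0.83,-0.5],[0.24,0.83,-0.5],[0.24,0.83,-0.5],[0.24,0.83,-0.5],[0.24,0.83,-0.5]],"turn":[0,0,0,0,0,0,0,0],"claw":[0.5,0.5,0.5,0.5,0.5,0.5,0.5,0.5]}' 20
python3 -m creep '{"slide":[[0.24,0.83,-0.5],[0.24,0.83,-0.5],[0.24,0.83,-0.5],[0.12,0.42,-0.25],[0,0,0]],"turn":[0,0,0,0,0],"claw":[0.5,0.5,0.5,0.5,0.5]}' 20
```

```text
clock: 18.52
eef_pos: [570.0, 93.1, 367.2]
eef_rot: [3.141, -0.001, 1.296]
wrist_force: [-0.5, 1.1, 1.0]
finger_gap: 59.9
finger_force: 20.0
clock: 19.52
eef_pos: [588.1, 156.2, 329.2]
eef_rot: [3.141, -0.001, 1.296]
wrist_force: [-1.1, 1.3, 5.8]
finger_gap: 59.8
finger_force: 20.0
clock: 20.15
eef_pos: [596.5, 185.5, 311.5]
eef_rot: [3.141, -0.002, 1.296]
wrist_force: [1.5, 5.2, 3.3]
finger_gap: 59.5
finger_force: 20.0
```

```bash
python3 -m creep '{"slide":[[0.1,0.33,-0.2],[0.1,0.33,-0.2],[0,0,0]],"turn":[0,0,0],"claw":[0.5,0.5,0.5]}' 20
python3 -m creep '{"slide":[[0.07,0.25,-0.15],[0.05,0.17,-0.1],[0,0,0]],"turn":[0,0,0],"claw":[0.5,0.5,0.5]}' 20
```

```text
clock: 20.52
eef_pos: [598.4, 191.8, 307.8]
eef_rot: [3.141, -0.001, 1.296]
wrist_force: [1.3, 4.8, 4.0]
finger_gap: 59.5
finger_force: 20.0
clock: 20.9
eef_pos: [599.4, 194.4, 306.7]
eef_rot: [-3.141, 0.003, 1.295]
wrist_force: [-14.5, -10.4, 23.2]
finger_gap: 59.2
finger_force: 20.0
```

Force has jumped, so the lid is at the stop. I release, rise and check.

```bash
python3 -m creep '{"slide":[[0.03,0.1,-0.05],[0,0,0],[0,0,0],[0,0,0],[0,0,2],[0,0,4],[-0.5,-1.5,4],[0,0,0]],"turn":[0,0,0,0,0,0,0,0],"claw":[0.5,0.5,0.8,0.8,0.8,0.8,0.8,0.8]}' 20
python3 - <<'E'
from h import *
s=manip.read_state();print(s["clock"],s["eef_pos"])
im,d=manip.camera("wrist"); cv2.imwrite("pics/i.png",im[:,:,::-1])
P,u,v=pts("wrist",d,np.ones(d.shape,bool))
y=np.radians(-105.8);a=np.radians(30)
e=np.array([np.cos(a)*np.cos(y),np.cos(a)*np.sin(y),.5]);N=np.array([-.5*np.cos(y),-.5*np.sin(y),np.cos(a)]);b=np.cross(N,e)
S=P@np.c_[e,b,N]-[-247.9,522.4,200.0]
t=S[(abs(S[:,2]-77)<4)&(abs(S[:,1])<25)&(abs(S[:,0])<60)]; print("bar",t.mean(0),np.ptp(t,axis=0),len(t))
E
```

```text
clock: 21.9
eef_pos: [594.8, 180.7, 407.5]
eef_rot: [3.137, -0.002, 1.295]
wrist_force: [0.0, -0.6, -0.1]
finger_gap: 75.3
finger_force: 0.0
21.9 [594.84458416 180.72836223 407.4786532 ]
bar [-0.89896275 -0.35130531 75.70476379] [14.47298037 49.86106884  4.87185006] 686
```

View pics/i.png

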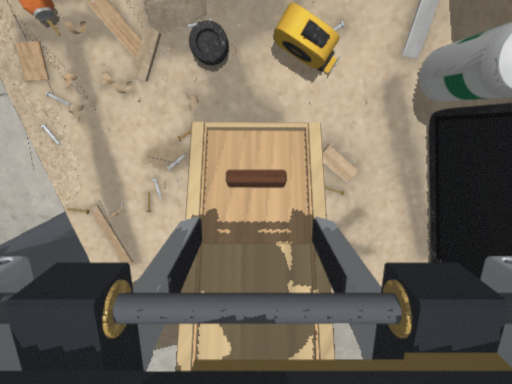

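Lid shut against the lip (edge at row 130), bar at the compartment centre, nothing touched.

```bash
python3 -c "
from cell import manip; print(manip.sign_off())"
```

```text
the job is handed in; nothing more can be done
None
```

The blue packer lies flat and in line on the pile, the lid is shut against the lip, and the job was handed in at about 22 s; sign-off returned no verdict.

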